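# Clamp a rack foot to a slotted channel with a T-bolt

### The job

Fasten the yellow rack foot to the slotted steel channel: take the T-bolt clamp with the red knob from its wooden holder, lower its head into the open slot in front of the foot, slide it gently into the foot's notch until the stem is fully home, then turn it a quarter turn clockwise until the head stops square across the slot, and go on turning the knob until the foot is clamped firmly but not overtightened. Do not push the foot along the channel or ram the bolt into anything, leave everything else where it is, and let go at the end.

Things in the scene. Friction and masses are not known exactly. Their poses are not given: they have to be found in the camera images.
- rail: Fixed bright-steel slotted channel on the table, 380 mm long (its x, along the slot), 46 wide, 41 high; origin at the centre of its underside, z up. A centred slot, 26 mm wide, runs open along its whole top. The lips beside the slot are 5 mm thick (36 to 41 mm high), edges rounded; below them the cavity is 40 mm wide, its floor at 3 mm.
- slot (a point): Centre of the slot at the height of the channel's top face (41 mm above the table); same axes as the channel.
- foot: Yellow foot plate on the channel's top, 140 mm (x, parallel to the channel's x) by 60 by 5 mm, with a dark post stub (40 mm square, rising 60 mm, centre 40 mm to +x of the origin). Origin: centre of the underside. A notch 15 mm wide, 36 deep is open at its -x edge, over the slot. Not yet fastened: pushed along the slot with over 15 N it creeps (5 mm at most is allowed).
- notch (a point): Where the axis of the bolt's stem is when it is fully home in the notch (stem touching the notch's end): 30 mm in from the plate's -x edge, at the height of the plate's top face (46 mm above the table). Axes as the foot. The stem comes to it moving along +x.
- holder: Fixed wooden block, 75 x 62 x 25 mm high, with a rectangular pocket 40 x 27 mm, 15 mm deep, in which the T-bolt's head stands; origin under its centre.
- bolt: T-bolt clamp, 0.27 kg. Origin: centre of the head's underside; z up the stem, x the head's long way. Brass head 37 (x) by 24 by 10 mm, lower 3 mm narrowed to 18 as lead-in; two corners cut away, so under the lips it turns only clockwise (from above), from in line with the slot to a stop at about 98 degrees. Stem 12 mm thick. Washer 34 mm wide, its underside 11.2 to 15.2 mm (varies) above the head's top.
- head (a point): On the stem's axis at the top face of the bolt's head, 10 mm above the bolt's origin; axes as the bolt.
- knob_grip (a point): Point on the bolt's axis in the red knob, 61 mm above the bolt's origin while unscrewed. The knob is a bar 44 mm long (x of this point), 12 mm thick (y), 28 mm high (42 to 70 mm above the bolt's origin); grip it across its thickness. At the start it is unscrewed and the bar is parallel to the head's long way.
- knob: The red knob; axes as knob_grip. Clockwise tightens. Drag about 0.2 N m: the bolt turns along until its head stops; then knob and washer screw down, 3.5 mm per rad. With the washer on the foot, the first 0.3 to 1.6 rad (varies) draw the head up to the lips; then, against a spring in the stem, clamping grows 120 N per rad and torque 0.04 N m per 20 N. It stays where left. Firm: about 30 N.
- pot_blue: blue ceramic planter, 110 mm across, 100 mm high; bystander; origin under its centre.
- pot_white: white ceramic planter, 110 mm across, 100 mm high; bystander; origin under its centre.
- tape: roll of blue tape lying flat, 104 mm across, 48 mm high; bystander; origin under its centre.
- spanner: open spanner, 180 mm long, lying flat; bystander; origin under its centre.
- spare_foot: a second yellow foot with a dark post stub, on the table, 140 x 60 x 65 mm; bystander, not to be used; origin under its centre.
- tray: green two-part tray of nuts, 140 x 200 x 45 mm; bystander; origin under its centre.
Things that resemble listed ones, but are neither listed nor needed, are in the scene too. What is shaped like the bolt but purple is not meant.

How it is judged:
By the outcome, as a careful person would: the job done as asked, in the order asked, and still so for the second after the job is handed in, with the robot touching nothing.
It also fails if it takes over 72 s, if anything falls off the work surface, if the arm or the gripper's body presses on something with over 40 N, if the wrist force passes 120 N, or if a joint passes its speed limit or range.

### The arm

A 6-joint arm with a two-finger parallel gripper is mounted at the origin on the work surface. World frame = base frame: x ahead of the robot, y to its left, z up, the work surface at z = 0. Lengths are in m, angles in rad, forces in N, time in s.
With the tool pointing down it reaches from about 0.25 to 0.775 m from the base axis. Payload 4 kg.
Tool frame: the origin (TCP) lies at the very end of the fingers, on their centre line; the grasp point (between the pads) lies 19 mm behind it; z points along the fingers, y is the line along which they close (so a half turn about z gives the same grasp; the last joint's range is limited). The gripper opens to 94 mm and grips with 3 to 60 N. Pads are 16 mm wide; open, the fingers measure 119 mm over their backs; the gripper's body (75 mm by 177 mm) begins 78 mm behind the grasp point.
Start: joints at [-1.248, 0.087, 1.371, -0, 1.684, -0.103], TCP at [0.227, -0.501, 0.168] pointing down, gripper open.
Joint ranges: [-3.1, 3.1], [-0.76, 2.03], [0.27, 2.55], [-1.08, 4.22], [0.17, 2.65], [-2.57, 2.57]. Speed limits (rad/s): [2.79, 2.79, 3.14, 3.14, 3.14, 3.14].

### API

Orientations are given as [roll, pitch, yaw] about the fixed x, y, z axes, in that order (R = Rz(yaw) Ry(pitch) Rx(roll)).
In Python, from bench import robot gives the robot as it stands. The module is installed in compiled form; this text tells all that it offers.
- The arm moves only by the tool move_arm, never from a script. Its argument "deltas" is one flat list of numbers, 7 for each row, row after row: the turn, a rotation vector about the tool's x, y, z in rad, then the shift along the tool's x, y, z in cm, then the closure, from -1 (fully open) to 1 (shut). A call has 1 to 8 rows; each row is the pose to reach, as a shift and turn from the pose commanded when the call began, along the tool's axes at that moment; what a row does not reach only later rows make up. A row lasts 1/10 s, in which the tool goes at most 50 mm and 8.59 degrees, less where a joint would pass 70% of its speed; a pose out of reach is approached as far as the arm can. A call with a gripper value outside its range is refused whole. The fingers move at their own pace and stop on an object; the grip force is fixed at half the most. Time passes only in rows, so rows that repeat a pose let the fingers close. It gives the time, the measured TCP pose, the force, the opening and the grip force at its end, in the units of the state.
- robot.get_obs(): the state, without advancing time (a new reading comes with each control period).
- robot.snapshot(name): name is "scene" or "top" or "wrist"; returns a dict with "image" (400x640x3 uint8, red, green, blue), "depth" (400x640 float32, m along the optical axis (not along the pixel's ray), 0 where there is no reading), "fov_y" (degrees; the focal length in pixels is half the picture's height over the tangent of half this angle, whatever the lens; pixels are square), "cx", "cy" (the principal point, pixels), "origin" and "orientation" of the camera in the world; the wrist camera has in their place "T_tool_cam" (4x4, takes a point from camera to tool coordinates, whose origin is the TCP and whose axes are the flange's). Camera axes: x right, y up, looking along -z (the intrinsics and any distortion apply to the point x, -y, -z); pixel columns grow to the right and rows downward; lengths in m; the calibration is good to about 2 mm. A picture is of the moment at which its call begins: read the wrist's pose just before it.
- robot.close_job(): hands the job in; it is judged then, once.
The state is a dict: "time": time; "joint_positions": joint angles; "qvel": joint speeds; "joint_torque": joint torques, N m; "tool_pos": TCP position; "ee_rot": TCP orientation; "wrist_force": force on the tool from outside, world axes, zero at the start; "wrist_torque": the same for the moment, N m; "width": finger opening in m; "finger_force": force on a finger pad.
Only numpy, scipy, OpenCV 4.12 (cv2) and the standard library are available. Lean on these libraries where they do the work, as an engineer would, in place of code of your own. Each camera call takes 0.05 s, during which the arm holds its last target. There are 200 camera calls.

## Working session

There is one attempt and no reset: what is moved stays moved. The work goes in short steps, Python scripts to look and compute and a tool call to move; the robot and the scene stay as the last step left them, time stands still between calls to the robot, and variables do not carry over. Pictures are saved under pics/ and viewed, at most 10 in all, crops included, and the job is handed in when it is done.

Besides the shell and the picture viewer there is one more tool, called in YAML: its name, and indented under it one key for each argument. move_arm: Moves the arm, as the interface text tells. Its arguments: {"type":"object","properties":{"deltas":{"type":"array","items":{"type":"number"}}},"required":["deltas"]}

```bash
mkdir -p pics; cat > h.py <<'E'
import numpy as np, cv2
from bench import robot
from scipy.spatial.transform import Rotation as R
def snap(name):
    o=robot.get_obs(); s=robot.snapshot(name)
    if name=="wrist":
        T=np.eye(4); T[:3,:3]=R.from_euler('xyz',o['ee_rot']).as_matrix(); T[:3,3]=o['tool_pos']
        s['T']=T@np.array(s['T_tool_cam'])
    else:
        T=np.eye(4); q=np.array(s['orientation'])
        T[:3,:3]=q if q.shape==(3,3) else (R.from_euler('xyz',q).as_matrix() if q.size==3 else R.from_quat(q).as_matrix())
        T[:3,3]=s['origin']; s['T']=T
    s['f']=200/np.tan(np.radians(s['fov_y'])/2)
    return s
def cloud(s):
    v,u=np.mgrid[:400,:640]; d=s['depth']; f=s['f']
    P=np.stack([(u-s['cx'])/f*d,-(v-s['cy'])/f*d,-d],-1)
    W=P@s['T'][:3,:3].T+s['T'][:3,3]; W[d==0]=np.nan
    return W
def save(s,n,crop=None,k=1):
    im=s['image'][...,::-1]
    if crop: a,b,c,d=crop; im=im[b:d,a:c]
    cv2.imwrite('pics/'+n,cv2.resize(im,None,fx=k,fy=k,interpolation=cv2.INTER_CUBIC))
E
python3 - <<'E'
from h import *
import pickle
for n in ("top","scene"):
    s=snap(n); save(s,n+'.png'); pickle.dump(s,open(n+'.pkl','wb'))
    print(n,{k:v for k,v in s.items() if k not in('image','depth')})
print(robot.get_obs())
E
```

```text
top {'fov_y': 52.937006753892184, 'cx': 321.44014935428123, 'cy': 196.81582433397148, 'origin': array([ 0.41580465, -0.00213374,  1.05209839]), 'orientation': array([ 0.11313764,  0.01637642, -1.58996664]), 'T': array([[-0.01916657,  0.99338875, -0.11318759,  0.41580465],
       [-0.99968219, -0.020895  , -0.01410388, -0.00213374],
       [-0.01637569,  0.1128813 ,  0.99347353,  1.05209839],
       [ 0.        ,  0.        ,  0.        ,  1.        ]]), 'f': np.float64(401.6907767762793)}
scene {'fov_y': 57.56385905216857, 'cx': 321.03590686170367, 'cy': 196.34429866006838, 'origin': array([ 1.00627356, -0.3310412 ,  0.78422547]), 'orientation': array([ 0.67005142, -0.00411119,  0.95011474]), 'T': array([[ 0.58158484, -0.63908392,  0.50331981,  1.00627356],
       [ 0.81347537,  0.45376713, -0.36380381, -0.3310412 ],
       [ 0.00411118,  0.62102104,  0.78378311,  0.78422547],
       [ 0.        ,  0.        ,  0.        ,  1.        ]]), 'f': np.float64(364.0705913211113)}
{'time': 0.1, 'joint_positions': array([-1.24809546e+00,  8.78629759e-02,  1.37208107e+00, -7.33592797e-06,
        1.68361325e+00, -1.03118810e-01]), 'qvel': array([-0.00043386, -0.00159965, -0.00103399,  0.00159346,  0.00085856,
       -0.00110634]), 'joint_torque': array([ 2.87926625e-03, -3.41250944e+01, -3.03302729e+01,  7.20606116e-02,
        3.04247020e-02, -9.99659619e-05]), 'tool_pos': array([ 0.22698954, -0.50035041,  0.16644239]), 'ee_rot': array([-3.13963770e+00, -1.94980139e-04,  4.25818665e-01]), 'wrist_force': array([-0.79907135,  0.15436396,  0.42054307]), 'wrist_torque': array([-0.0790573 , -0.02022103,  0.01454081]), 'finger_force': 0.0, 'width': 0.09401495521939311}
```

View pics/top.png

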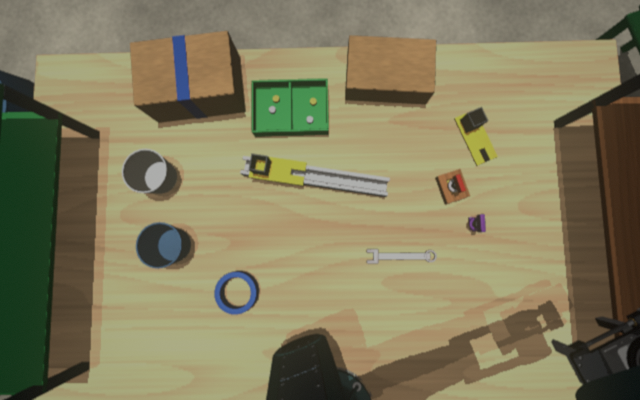

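View pics/scene.png

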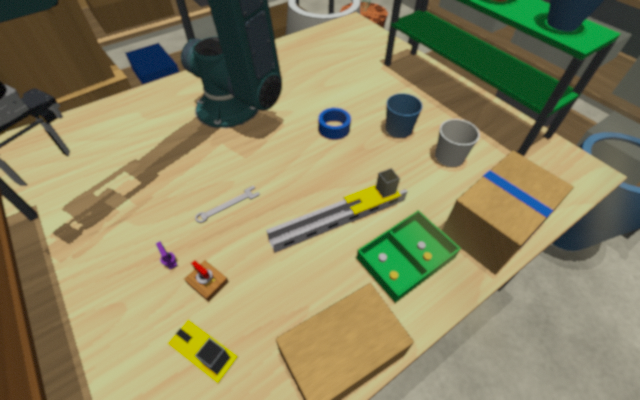

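Top view: the rail runs (245,165)–(388,187), with the foot at (275,170) and its notch opening right at about (300,173). Candidates for the bolt are the red knob in the wooden holder at (453,186) and the purple lookalike at (477,223). The spare foot is at (475,135). I choose the red one in the holder and will check it in a close crop while measuring.

```bash
python3 - <<'E'
from h import *
import pickle
for n in("top","scene"):
    s=pickle.load(open(n+'.pkl','rb')); W=cloud(s)
    hsv=cv2.cvtColor(s['image'],cv2.COLOR_RGB2HSV); H,S,V=[hsv[...,i].astype(int) for i in range(3)]
    print(n,[k for k in s if 'dist' in k])
    on=(W[...,0]>0.25)&(W[...,0]<0.8)&(abs(W[...,1])<0.6)
    red=((H<6)|(H>174))&(S>150)&(V>80)&on
    p=W[red]; p=p[p[:,2]>0.05]; print('red',len(p),np.nanmedian(p,0),np.nanmax(p[:,2]) if len(p) else 0)
    yel=(H>24)&(H<34)&(S>190)&(V>100)&on
    k,l,st,c=cv2.connectedComponentsWithStats(yel.astype('uint8'))
    for i in range(1,k):
        if st[i,4]>100:
            q=W[l==i]; print('yel',c[i],st[i,4],np.nanmedian(q,0),np.round(cv2.minAreaRect(q[:,:2].astype('float32')),4) if 0 else [cv2.minAreaRect(q[:,:2].astype('float32'))])
    # rail
    r=(S<60)&(V>90)&(W[...,2]>0.03)&(W[...,2]<0.05)&on
    k,l,st,c=cv2.connectedComponentsWithStats(r.astype('uint8'))
    for i in range(1,k):
        if st[i,4]>150:
            q=W[l==i].astype('float32'); print('rail',c[i],st[i,4],np.median(q,0),cv2.minAreaRect(q[:,:2]))
    # red all
    for (u,v) in ([(453,186),(450,190),(275,170),(295,173),(360,185)] if n=="top" else [(200,270),(375,195)]): print((u,v),W[v,u])
a=pickle.load(open('scene.pkl','rb')); save(a,'crop1.png',(140,225,260,325),5)
E
```

```text
top []
red 71 [ 0.55347599 -0.32627233  0.08055207] 0.08558672899734177Traceback (most recent call last):
  File "<stdin>", line 20, in <module>
cv2.error: OpenCV(4.12.0) /io/opencv/modules/imgproc/src/convhull.cpp:143: error: (-215:Assertion failed) total >= 0 && (depth == CV_32F || depth == CV_32S) in function 'convexHull'
```

```bash
python3 - <<'E'
from h import *
import pickle
for n in("top","scene"):
    s=pickle.load(open(n+'.pkl','rb')); W=cloud(s).astype('float32')
    hsv=cv2.cvtColor(s['image'],cv2.COLOR_RGB2HSV); H,S,V=[hsv[...,i].astype(int) for i in range(3)]
    on=(W[...,0]>0.25)&(W[...,0]<0.8)&(abs(W[...,1])<0.6)
    yel=(H>24)&(H<34)&(S>190)&(V>100)&on
    for nm,r in(('red',((H<6)|(H>174))&(S>150)&on),('yel',yel),('rail',(S<60)&(V>90)&(W[...,2]>0.03)&(W[...,2]<0.05)&on)):
      k,l,st,c=cv2.connectedComponentsWithStats(r.astype('uint8'))
      for i in range(1,k):
        if st[i,4]>50:
            q=np.ascontiguousarray(W[l==i]); print(n,nm,c[i].round(),st[i,4],np.median(q,0),np.percentile(q[:,2],[5,95]),cv2.minAreaRect(q[:,:2].copy()))
a=pickle.load(open('scene.pkl','rb')); save(a,'crop1.png',(140,225,260,325),5)
s=snap("wrist"); W=cloud(s); print(s['T'].round(3),s['T_tool_cam'])
E
```

```text
top red [460. 183.] 71 [ 0.553476   -0.32627234  0.08055207] [0.07786203 0.08334382] ((0.5540862679481506, -0.32600265741348267), (0.03968203067779541, 0.010314223356544971), 15.115764617919922)
top rail [348. 173.] 341 [ 0.5909367  -0.0565309   0.04140544] [0.0379541 0.0451104] ((0.5914707183837891, -0.05528055131435394), (0.21373960375785828, 0.01105469185858965), 79.92858123779297)
top rail [345. 187.] 373 [ 0.55482924 -0.0480694   0.0410767 ] [0.03461293 0.04436328] ((0.5555204749107361, -0.04892883449792862), (0.21339094638824463, 0.011135518550872803), 80.0740966796875)
scene red [201. 270.] 113 [ 0.5655857  -0.32851064  0.07854627] [0.0613605  0.08131778] ((0.5602278709411621, -0.3283829689025879), (0.04257505387067795, 0.010249121114611626), 15.149587631225586)
scene yel [368. 199.] 686 [0.6102929  0.10614668 0.0448266 ] [0.0422669  0.04725952] ((0.6072814464569092, 0.11991085112094879), (0.13553881645202637, 0.06094546243548393), 80.93954467773438)
scene yel [199. 349.] 1190 [ 0.67299175 -0.40733778  0.00476487] [0.00246609 0.0073559 ] ((0.6894925236701965, -0.40049034357070
[... 549 characters left out ...]
(0.5946169495582581, -0.055834755301475525), (0.21466894447803497, 0.012047873809933662), 80.08748626708984)
scene rail [201. 280.] 56 [ 0.56564355 -0.3379286   0.03560184] [0.03291724 0.04063797] ((0.5615990161895752, -0.3383462429046631), (0.029658351093530655, 0.012615136802196503), 21.445606231689453)
[[ 0.414  0.883  0.221  0.292]
 [-0.91   0.402  0.098 -0.472]
 [-0.002 -0.242  0.97   0.383]
 [ 0.     0.     0.     1.   ]] [[ 8.10041923e-04  9.70195176e-01  2.42323470e-01  7.12725801e-02]
 [ 9.99999597e-01 -8.79426585e-04  1.78166124e-04  5.80780541e-04]
 [ 3.85961616e-04  2.42323229e-01 -9.70195498e-01 -2.16800694e-01]
 [ 0.00000000e+00  0.00000000e+00  0.00000000e+00  1.00000000e+00]]
```

View pics/crop1.png

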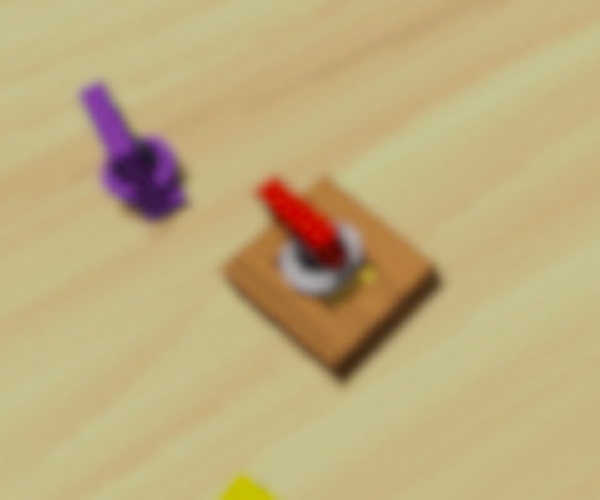

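```bash
cat >> h.py <<'E'
def plan(p,yaw,cmd=None):
    "total delta to a tool-down pose at p,yaw: rotvec, cm"
    o=robot.get_obs(); M=R.from_euler('xyz',o['ee_rot'])
    G=R.from_euler('xyz',[np.pi,0,yaw])
    print('rot',(M.inv()*G).as_rotvec().round(3),'cm',(M.inv().apply(np.array(p)-o['tool_pos'])*100).round(2))
E
python3 -c "
from h import *
plan([.557,-.327,.17],.264)"
```

```text
rot [-0.002 -0.     0.162] cm [37.22 -2.16 -0.33]
```

move_arm:
  deltas: [0,0,0.02,4.5,-0.3,0,-1,0,0,0.04,9,-0.5,0,-1,0,0,0.06,13.5,-0.8,0,-1,0,0,0.08,18,-1.1,0,-1,0,0,0.1,23,-1.3,0,-1,0,0,0.12,28,-1.6,0,-1,0,0,0.14,33,-1.9,-0.2,-1,0,0,0.16,37.2,-2.2,-0.3,-1]

```text
time: 0.95
tool_pos: [0.5588, -0.3254, 0.17]
ee_rot: [-3.141, 0.0, 0.266]
wrist_force: [-0.3, -0.7, 0.8]
width: 0.0941
finger_force: 0.0
```

move_arm:
  deltas: [0,0,0,0,0,0,-1,0,0,0,0,0,0,-1,0,0,0,0,0,0,-1]

```text
time: 1.25
tool_pos: [0.5559, -0.3279, 0.1702]
ee_rot: [-3.141, 0.001, 0.265]
wrist_force: [-0.5, -0.6, 0.4]
width: 0.0941
finger_force: 0.0
```

```bash
python3 - <<'E'
from h import *
import pickle
s=snap("wrist"); save(s,'w1.png'); pickle.dump(s,open('w1.pkl','wb'))
W=cloud(s).astype('float32')
o=robot.get_obs(); print(o['tool_pos'],o['ee_rot'],s['f'],s['cx'],s['cy'])
hsv=cv2.cvtColor(s['image'],cv2.COLOR_RGB2HSV); H,S,V=[hsv[...,i].astype(int) for i in range(3)]
r=((H<6)|(H>174))&(S>150)&(V>60)
k,l,st,c=cv2.connectedComponentsWithStats(r.astype('uint8'))
for i in range(1,k):
    if st[i,4]>200:
        q=W[(l==i)&(W[...,2]>0.05)]; t=q[q[:,2]>np.nanpercentile(q[:,2],90)-0.006].copy()
        print(c[i],st[i],np.percentile(q[:,2],[1,50,99]),np.median(t,0),cv2.minAreaRect(t[:,:2].copy()))
g=(S<50)&(V>90)&(W[...,2]>0.028)&(W[...,2]<0.05)
q=W[g]; print('washer',len(q),np.percentile(q[:,2],[5,25,50,75,95]),cv2.minEnclosingCircle(q[:,:2].copy()))
E
```

```text
[ 0.55566036 -0.32816012  0.17041082] [3.14158190e+00 6.70428894e-04 2.64108367e-01] 345.8222857053293 318.2619845398313 200.8177225138465
[318.33450088 190.65674256] [311 168  15  47 571] [0.07486735 0.07933863 0.08102115] [ 0.55975413 -0.32724673  0.07935168] ((0.5587207674980164, -0.3271905183792114), (0.042756419628858566, 0.010939493775367737), 15.453187942504883)
washer 3459 [0.03872575 0.03990329 0.04045604 0.04102491 0.0417849 ] ((0.5849974155426025, -0.17509564757347107), 0.16933821141719818)
```

View pics/w1.png

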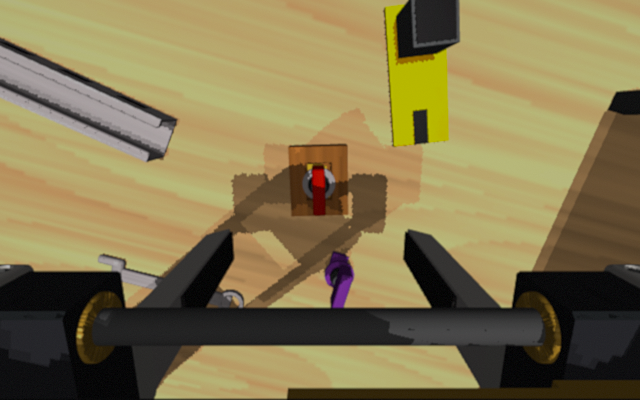

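The wrist view shows the red knob at (318,190) standing in its holder. The purple lookalike is at (340,280), and the rail end is at upper left (165,140). Knob top z is 79 mm against 80 expected, so I go down and grip.

move_arm:
  deltas: [0,0,0,0.1,0,2,-1,0,0,0,0.2,0,4,-1,0,0,0,0.3,0,6,-1,0,0,-0.005,0.3,0,8,-1,0,0,-0.005,0.3,0,9.5,-1,0,0,-0.005,0.3,0,10.8,-1,0,0,-0.005,0.3,0,11.6,-1,0,0,-0.005,0.3,0,11.8,-0.6]

```text
time: 2.1
tool_pos: [0.5591, -0.3265, 0.0515]
ee_rot: [-3.141, 0.001, 0.27]
wrist_force: [1.0, -0.9, 0.3]
width: 0.089
finger_force: 0.0
```

move_arm:
  deltas: [0,0,0,0,0,0,0,0,0,0,0,0,0,0.3,0,0,0,0,0,0,0.6,0,0,0,0,0,0,1,0,0,0,0,0,0,1,0,0,0,0,0,0,1,0,0,0,0,0,0,1,0,0,0,0,0,0,1]

```text
time: 2.9
tool_pos: [0.5598, -0.3264, 0.0525]
ee_rot: [3.142, 0.0, 0.271]
wrist_force: [0.5, 0.6, -0.1]
width: 0.0255
finger_force: 0.0
```

```bash
python3 - <<'E'
from h import *
import pickle
s=pickle.load(open('w1.pkl','rb')); W=cloud(s); d=np.hypot(W[...,0]-.5587,W[...,1]+.3272)
hsv=cv2.cvtColor(s['image'],cv2.COLOR_RGB2HSV); g=(d<0.018)&(hsv[...,1]<60)&(hsv[...,2]>90)
print('washer',g.sum(),np.nanpercentile(W[g][:,2],[5,25,50,75,95]))
b=(d<0.05)&(W[...,2]<.03)&(W[...,2]>.02); print('holder top',np.nanmedian(W[b][:,2]))
o=robot.get_obs(); print(o['tool_pos'],o['ee_rot'],o['width'],o['finger_force'],o['wrist_force'],o['wrist_torque'])
E
```

```text
washer 117 [0.03411294 0.0348687  0.03546043 0.03605764 0.03718305]
holder top 0.02451461251066478
[ 0.55976635 -0.32643102  0.05246807] [3.14154093e+00 1.65560497e-05 2.70811107e-01] 0.025477139710940466 0.0 [ 0.52838425  0.63460946 -0.13457297] [0.0478124  0.05605352 0.00588329]
```

move_arm:
  deltas: [0,0,0,0,0,0,1,0,0,0,0,0,0,1,0,0,0,0,0,0,1,0,0,0,0,0,0,1,0,0,0,0,0,-0.5,1,0,0,0,0,0,-1.5,1,0,0,0,0,0,-3,1,0,0,0,0,0,-4.5,1]

```text
time: 3.7
tool_pos: [0.5601, -0.3267, 0.0995]
ee_rot: [3.141, -0.001, 0.271]
wrist_force: [0.1, 0.2, 0.8]
width: 0.0005
finger_force: 0.0
```

```bash
python3 - <<'E'
from h import *
s=snap("wrist"); save(s,'w2.png')
E
```

```text
(no output)
```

View pics/w2.png

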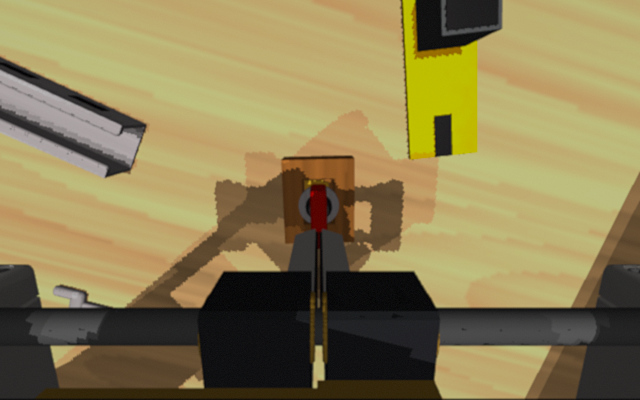

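```bash
python3 - <<'E'
from h import *
s=snap("wrist"); o=robot.get_obs(); print(o['tool_pos'])
Ti=np.linalg.inv(s['T_tool_cam'])
for p in [(0,0,0),(0,0,-.019),(0.008,0,0),(-.008,0,0)]:
    c=Ti@np.r_[p,1]; print(p,s['cx']+s['f']*c[0]/-c[2],s['cy']+s['f']*c[1]/c[2],'depth',-c[2])
W=cloud(s); T=np.linalg.inv(s['T']@Ti)
for (u,v) in [(318,190),(318,200),(318,210),(318,218),(318,225),(309,235),(309,240),(309,245),(309,260),(328,240),(328,250)]:
    w=W[v,u]; print(u,v,s['image'][v,u],'world',w.round(4),'tool',(T@np.r_[w,1])[:3].round(4))
E
```

```text
[ 0.56179437 -0.32785686  0.10231855]
(0, 0, 0) 317.7304934061157 226.14864524963676 depth 0.22761873638915123
(0, 0, -0.019) 317.6736062958825 235.99379111847614 depth 0.20918524334436
(0.008, 0, 0) 317.73588374290586 214.47292927006896 depth 0.2256797750996514
(-0.008, 0, 0) 317.7251941283882 237.6271231357709 depth 0.22955769767865106
318 190 [59  6  5] world [ 0.5796 -0.3231  0.0758] tool [0.0184 0.0001 0.0275]
318 200 [86  4  1] world [ 0.5733 -0.3248  0.0792] tool [0.0118 0.0001 0.0241]
318 210 [89  3  2] world [ 0.5663 -0.3268  0.0802] tool [0.0046 0.0002 0.0231]
318 218 [87  3  0] world [ 0.5603 -0.3285  0.0792] tool [-0.0017  0.0002  0.0241]
318 225 [87  3  1] world [ 0.5553 -0.3298  0.0797] tool [-0.0069  0.0002  0.0235]
309 235 [57 54 53] world [ 0.5707 -0.3204  0.1508] tool [ 0.0108 -0.0044 -0.0475]
309 240 [55 53 52] world [ 0.5709 -0.3205  0.1589] tool [ 0.0111 -0.0042 -0.0556]
309 245 [56 55 52] world [ 0.5708 -0.3206  0.1652] tool [ 0.0109 -0.0041 -0.062 ]
309 260 [55 54 52] world [ 0.5712 -0.3209  0.1836] tool [ 0.0113 -0.0036 -0.0803]
328 240 [55 54 53] world [ 0.5733 -0.3296  0.1584] tool [ 0.0109  0.0052 -0.0551]
328 250 [55 54 52] world [ 0.5732 -0.3291  0.1718] tool [ 0.011   0.0048 -0.0684]
```

The fingers closed above the knob, and the picture suggests they end higher than the reported TCP. I'll check the real fingertip height with the fixed camera.

```bash
python3 - <<'E'
from h import *
s=snap("wrist"); W=cloud(s); Ti=np.linalg.inv(s['T_tool_cam']); T=np.linalg.inv(s['T']@Ti)
P=W@T[:3,:3].T+T[:3,3]
for v in range(226,242,2): print(v,[tuple((P[v,u]*1000).round().astype(int)) for u in (304,309,313,323,328,332)])
s=snap("scene"); W=cloud(s); o=robot.get_obs(); print(o['tool_pos'])
d=np.hypot(W[...,0]-o['tool_pos'][0],W[...,1]-o['tool_pos'][1]); m=(d<0.03)&(W[...,2]>0.086)
for z in np.arange(.085,.2,.005):
    q=W[(d<.04)&(W[...,2]>z)&(W[...,2]<z+.005)]
    if len(q): print(round(z,3),len(q),q.mean(0).round(3))
v,u=np.where(m); print(u.min(),u.max(),v.min(),v.max()); save(s,'s2.png',(140,140,280,310),4 if 0 else 3.5)
E
```

```text
226 [(np.int64(-25), np.int64(-12), np.int64(76)), (np.int64(-8), np.int64(-6), np.int64(24)), (np.int64(-8), np.int64(-3), np.int64(23)), (np.int64(-7), np.int64(4), np.int64(23)), (np.int64(-25), np.int64(9), np.int64(77)), (np.int64(-25), np.int64(13), np.int64(77))]
228 [(np.int64(-27), np.int64(-12), np.int64(77)), (np.int64(-9), np.int64(-6), np.int64(24)), (np.int64(-9), np.int64(-3), np.int64(23)), (np.int64(-9), np.int64(4), np.int64(24)), (np.int64(-27), np.int64(9), np.int64(78)), (np.int64(-27), np.int64(13), np.int64(77))]
230 [(np.int64(-29), np.int64(-12), np.int64(78)), (np.int64(11), np.int64(-5), np.int64(-40)), (np.int64(11), np.int64(-2), np.int64(-41)), (np.int64(11), np.int64(3), np.int64(-41)), (np.int64(12), np.int64(6), np.int64(-42)), (np.int64(-29), np.int64(13), np.int64(78))]
232 [(np.int64(11), np.int64(-7), np.int64(-43)), (np.int64(11), np.int64(-5), np.int64(-44)), (np.int64(11), np.int64(-2), np.int64(-42)), (np.int64(11), np.int64(3), np.int64(-43)), (np.int64(11), np.int64(6), np.int64(-43)), (np.int64(11), np.int64(8), np.int64(-44))]
234 [(np.int
[... 836 characters left out ...]
, np.int64(-55)), (np.int64(11), np.int64(-4), np.int64(-55)), (np.int64(11), np.int64(-2), np.int64(-56)), (np.int64(11), np.int64(3), np.int64(-57)), (np.int64(11), np.int64(5), np.int64(-55)), (np.int64(11), np.int64(7), np.int64(-55))]
[ 0.5603589  -0.32684946  0.09894069]
0.135 1 [ 0.572 -0.33   0.14 ]
0.14 10 [ 0.57  -0.323  0.142]
0.145 22 [ 0.572 -0.327  0.147]
0.15 23 [ 0.569 -0.327  0.152]
0.155 22 [ 0.572 -0.327  0.158]
0.16 22 [ 0.57  -0.327  0.162]
0.165 24 [ 0.57  -0.328  0.168]
0.17 22 [ 0.57  -0.327  0.173]
0.175 26 [ 0.57  -0.326  0.177]
0.18 25 [ 0.57  -0.327  0.183]
0.185 24 [ 0.571 -0.329  0.188]
0.19 26 [ 0.571 -0.326  0.193]
0.195 21 [ 0.571 -0.326  0.198]
75 199 82 258
```

View pics/s2.png

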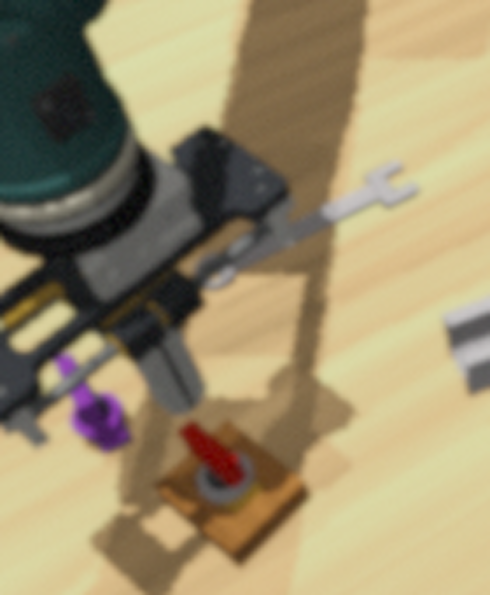

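The crop and both cameras agree that the physical finger ends sit about 40 mm above the reported TCP. The tip is at z≈0.140 while the TCP reads 0.099. I'll work with that offset, so at the grasp the TCP should read z≈0.012.

move_arm:
  deltas: [0,0,0,0,0,0,-0.4,0,0,0,0,0,0,-0.4,0,0,0,0,0,0,-0.4,0,0,0,0,0,0,-0.4,0,0,0,0,0,0,-0.4,0,0,0,0,0,1,-0.4,0,0,0,0,0,2.5,-0.4,0,0,0,-0.1,0,4,-0.4]

```text
time: 4.7
tool_pos: [0.5585, -0.3264, 0.0557]
ee_rot: [-3.141, 0.001, 0.271]
wrist_force: [0.3, -0.2, -0.2]
width: 0.061
finger_force: 0.0
```

move_arm:
  deltas: [0,0,0,0,0,1.2,-0.4,0,0,0,0,0,2.4,-0.4,0,0,0,0,0,3.4,-0.4,0,0,0,0,0,4.2,-0.4,0,0,0,0,0,4.6,-0.4,0,0,0,0,0,4.6,-0.4,0,0,0,0,0,4.6,0.3,0,0,0,0,0,4.6,1]

```text
time: 5.5
tool_pos: [0.5593, -0.3271, 0.0124]
ee_rot: [3.14, -0.001, 0.271]
wrist_force: [-0.0, 0.7, 0.6]
width: 0.0533
finger_force: 0.0
```

move_arm:
  deltas: [0,0,0,0,0,0,1,0,0,0,0,0,0,1,0,0,0,0,0,0,1,0,0,0,0,0,0,1,0,0,0,0,0,0,1,0,0,0,0,0,0,1,0,0,0,0,0,0,1,0,0,0,0,0,0,1]

```text
time: 6.3
tool_pos: [0.5588, -0.3268, 0.0115]
ee_rot: [3.141, -0.0, 0.271]
wrist_force: [0.9, -0.5, 0.0]
width: 0.0135
finger_force: 30.0
```

move_arm:
  deltas: [0,0,0,0,0,-0.5,1,0,0,0,0,0,-1.5,1,0,0,0,0,0,-3,1,0,0,0,0,0,-4.5,1,0,0,0,0,0,-6,1,0,0,0,0,0,-7.5,1,0,0,0,0,0,-9,1,0,0,0,0,0,-10,1]

```text
time: 7.1
tool_pos: [0.5594, -0.3271, 0.114]
ee_rot: [3.139, -0.002, 0.271]
wrist_force: [-0.7, -0.6, -1.3]
width: 0.0139
finger_force: 30.0
```

move_arm:
  deltas: [0,0,-0.05,0.4,-1,0,1,0,0,-0.13,1.1,-3,0,1,0,0,-0.22,2,-5.5,0,1,0,0,-0.31,3,-8,0,1,0,0,-0.4,3.9,-10.5,0,1,0,0,-0.49,4.8,-13,0,1,0,0,-0.58,5.7,-15.5,0,1,0,0,-0.67,6.6,-18,0,1]

```text
time: 7.9
tool_pos: [0.5741, -0.1345, 0.1118]
ee_rot: [-3.142, 0.0, 0.944]
wrist_force: [0.5, 0.4, -3.3]
width: 0.0137
finger_force: 30.0
```

move_arm:
  deltas: [0,0,-0.09,2.4,-1.5,0,1,0,0,-0.18,4.8,-3,0,1,0,0,-0.27,7.2,-4.5,0,1,0,0,-0.36,9.5,-5.8,0,1,0,0,-0.43,11.4,-6.9,0,1,0,0,-0.455,12.3,-7.5,0,1,0,0,-0.455,12.3,-7.5,0,1,0,0,-0.455,12.3,-7.5,0,1]

```text
time: 8.7
tool_pos: [0.5861, 0.0072, 0.1116]
ee_rot: [3.142, 0.001, 1.395]
wrist_force: [0.3, -0.3, -2.9]
width: 0.0135
finger_force: 30.0
```

```bash
python3 - <<'E'
from h import *
import pickle
o=robot.get_obs(); print(o['tool_pos'],o['ee_rot'],o['joint_positions'].round(3))
s=snap("wrist"); save(s,'w3.png'); pickle.dump(s,open('w3.pkl','wb'))
T=np.linalg.inv(s['T']@np.linalg.inv(s['T_tool_cam'])); W=cloud(s); P=(W@T[:3,:3].T+T[:3,3]).astype('float32')
hsv=cv2.cvtColor(s['image'],cv2.COLOR_RGB2HSV); H,S,V=[hsv[...,i].astype(int) for i in range(3)]
def rect(n,m):
    k,l,st,c=cv2.connectedComponentsWithStats(m.astype('uint8'))
    for i in range(1,k):
        if st[i,4]>120:
            q=P[l==i]; q=q[~np.isnan(q[:,0])]; print(n,c[i].round(),st[i,4],'z%',np.percentile(q[:,2],[5,50,95]).round(4),'rect',np.round(np.hstack([np.hstack(x) for x in cv2.minAreaRect(q[:,:2].copy())]),4))
rect('yel',(H>22)&(H<36)&(S>170)&(V>70)&(W[...,2]>.03))
rect('lip',(S<60)&(abs(W[...,2]-.041)<.006)&(P[...,2]>0.04))
rect('knob',((H<6)|(H>174))&(S>150)&(P[...,2]<.02))
rect('brass',(H>14)&(H<30)&(S>80)&(P[...,2]>-.02)&(P[...,2]<.04))
rect('washer',(S<70)&(P[...,2]>-.04)&(P[...,2]<.0)&(abs(P[...,1])<.03))
E
```

```text
[0.58606515 0.00718282 0.11156061] [3.14150760e+00 1.09765194e-03 1.39469290e+00] [-8.400e-02  1.840e-01  1.373e+00 -1.000e-03  1.585e+00  9.200e-02]Traceback (most recent call last):
  File "<stdin>", line 12, in <module>
  File "<stdin>", line 11, in rect
    return _arrays_for_stack_dispatcher(tup)
    raise TypeError('arrays to stack must be passed as a "sequence" type '
                    'such as list or tuple.')
TypeError: arrays to stack must be passed as a "sequence" type such as list or tuple.
```

View pics/w3.png

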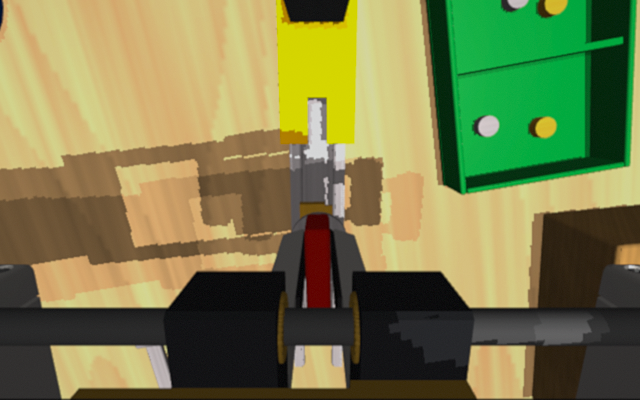

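The bolt is held, with its brass head edge at (317,209). It lines up with the slot (cols 302–333) and with the notch at (317,98–142).

```bash
python3 - <<'E'
from h import *
import pickle
s=pickle.load(open('w3.pkl','rb'))
T=np.linalg.inv(s['T']@np.linalg.inv(s['T_tool_cam'])); W=cloud(s); P=(W@T[:3,:3].T+T[:3,3]).astype('float32')
hsv=cv2.cvtColor(s['image'],cv2.COLOR_RGB2HSV); H,S,V=[hsv[...,i].astype(int) for i in range(3)]
def rect(n,m):
    k,l,st,c=cv2.connectedComponentsWithStats(m.astype('uint8'))
    for i in range(1,k):
        if st[i,4]>60:
            q=P[l==i]; q=q[~np.isnan(q[:,0])]; (a,b,g)=cv2.minAreaRect(q[:,:2].copy()); print(n,c[i].round(),st[i,4],'z%',np.percentile(q[:,2],[5,50,95]).round(4),'rect',np.round([*a,*b,g],4),'xr',np.percentile(q[:,0],[1,99]).round(4),'yr',np.percentile(q[:,1],[1,99]).round(4))
rect('yel',(H>22)&(H<36)&(S>170)&(V>70)&(W[...,2]>.03))
rect('lip',(abs(W[...,2]-.041)<.005)&(S<90)&(P[...,2]>0.04))
rect('knob',((H<6)|(H>174))&(S>150)&(P[...,2]<.02))
rect('brass',(P[...,2]>-.02)&(P[...,2]<.03)&(abs(P[...,1])<.05))
# slot profile across y at rows between foot and bolt: z world
for x in (.03,.04):
    m=abs(P[...,0]-x)<.002
    o=[]
    for y in np.arange(-.03,.03,.002):
        q=W[m&(abs(P[...,1]-y)<.001)]; o.append((int(round(y*1000)),int(1000*np.nanmedian(q[:,2])) if len(q) else -1))
    print(x,o)
# notch: world z<.03 within plate
for v in range(95,146,6):
    row=[u for u in range(270,365) if W[v,u,2]>.043 and W[v,u,2]<.05]; 
    g=[u for u in range(295,340) if u not in row]
    print(v,P[v,row[0]].round(4)[:2],P[v,row[-1]].round(4)[:2],'gap',P[v,g[0]-1].round(4)[:2] if g else '',P[v,g[-1]+1].round(4)[:2] if g else '')
E
```

```text
yel [318.  72.] 8511 z% [0.0647 0.0659 0.0671] rect [ 1.00100e-01 -0.00000e+00  5.98000e-02  1.04700e-01  8.97821e+01] xr [0.0504 0.1484] yr [-0.0294  0.0293]
lip [296. 181.] 876 z% [0.0699 0.0711 0.0725] rect [ 1.0100e-02 -1.7500e-02  1.0100e-02  7.3500e-02  8.9743e+01] xr [-0.0226  0.046 ] yr [-0.0224 -0.0125]
lip [339. 181.] 891 z% [0.0699 0.0711 0.0725] rect [1.27000e-02 1.86000e-02 9.90000e-03 6.82000e-02 8.97714e+01] xr [-0.0186  0.0467] yr [0.0136 0.0234]
lip [299. 356.] 200 z% [0.0701 0.0713 0.0726] rect [-0.1565 -0.0167  0.0242  0.0088  1.1714] xr [-0.1676 -0.1447] yr [-0.0212 -0.0123]
lip [337. 355.] 196 z% [0.0703 0.0713 0.0724] rect [-1.55400e-01  1.91000e-02  8.80000e-03  2.22000e-02  8.91572e+01] xr [-0.1664 -0.1447] yr [0.0147 0.0236]
knob [317. 260.] 2292 z% [-0.0689 -0.0677 -0.0526] rect [4.60000e-03 1.20000e-03 1.40000e-02 4.85000e-02 8.69361e+01] xr [-0.0187  0.0204] yr [-0.0052  0.0069]
brass [316.   3.] 467 z% [0.0159 0.0222 0.0293] rect [1.37700e-01 0.00000e+00 3.99000e-02 1.00000e-03 8.99831e+01] xr [0.1373 0.1382] yr [-0.0194  0.0197]
brass [315. 207.] 380 z% 
[... 693 characters left out ...]
 (20, 40), (22, 40), (24, -1), (26, 0), (28, -1)]
95 [ 0.0851 -0.0295] [0.0851 0.03  ] gap  
101 [ 0.0806 -0.0296] [0.0806 0.0302] gap [ 0.0806 -0.0076] [0.0806 0.0081]
107 [ 0.076  -0.0296] [0.0761 0.0295] gap [ 0.076  -0.0076] [0.0761 0.0082]
113 [ 0.0714 -0.029 ] [0.0715 0.0297] gap [ 0.0714 -0.0076] [0.0715 0.0082]
119 [ 0.0668 -0.0291] [0.0669 0.0297] gap [ 0.0668 -0.0077] [0.0668 0.0082]
125 [ 0.0622 -0.0292] [0.0622 0.0299] gap [ 0.0621 -0.0077] [0.0622 0.0155]
131 [ 0.0574 -0.0295] [0.0575 0.0299] gap [ 0.0575 -0.0077] [0.0575 0.0083]
137 [ 0.0528 -0.0294] [0.0528 0.03  ] gap [ 0.0526 -0.0078] [0.0527 0.0084]
143 [ 0.048  -0.0288] [0.0479 0.0303] gap [ 0.048  -0.0078] [0.0479 0.0084]
```

move_arm:
  deltas: [0,0,0,0,0,1.5,1,0,0,0,0,0,3,1,0,0,0,0,0,4.5,1,0,0,0,0,0,5.8,1,0,0,0,0,0,6.6,1,0,0,0,0,0,7,1,0,0,0,0,0,7.4,1,0,0,0,0,0,7.7,1]

```text
time: 9.55
tool_pos: [0.5861, 0.0081, 0.0348]
ee_rot: [3.142, -0.0, 1.396]
wrist_force: [-1.9, 0.3, -2.7]
width: 0.0134
finger_force: 30.0
```

move_arm:
  deltas: [0,0,0,0,0,0.2,1,0,0,0,0,0,0.4,1,0,0,0,0,0,0.6,1,0,0,0,0,0,0.8,1,0,0,0,0,0,1,1,0,0,0,0,0,1.1,1,0,0,0,0,0,1.1,1]

```text
time: 10.25
tool_pos: [0.5861, 0.0079, 0.0233]
ee_rot: [-3.141, 0.0, 1.396]
wrist_force: [0.5, 0.1, -2.4]
width: 0.0132
finger_force: 30.0
```

move_arm:
  deltas: [0,0,0,0,0,0.1,1,0,0,0,0,0,0.2,1,0,0,0,0,0,0.2,1]

```text
time: 10.55
tool_pos: [0.586, 0.0079, 0.0213]
ee_rot: [-3.141, 0.0, 1.396]
wrist_force: [1.5, -0.5, -3.0]
width: 0.0134
finger_force: 30.0
```

move_arm:
  deltas: [0,0,0,0,0,0.05,1,0,0,0,0,0,0.05,1]

```text
time: 10.75
tool_pos: [0.5861, 0.008, 0.021]
ee_rot: [3.142, 0.0, 1.396]
wrist_force: [0.8, -0.1, -3.5]
width: 0.0134
finger_force: 30.0
```

move_arm:
  deltas: [0,0,0,0,0,0.05,1,0,0,0,0,0,0.05,1]

```text
time: 10.95
tool_pos: [0.5862, 0.0079, 0.0206]
ee_rot: [3.141, 0.0, 1.396]
wrist_force: [-0.9, 0.4, -2.3]
width: 0.0134
finger_force: 30.0
```

At cmd z 21.0 mm there is no contact yet.

move_arm:
  deltas: [0,0,0,0,0,0.05,1,0,0,0,0,0,0.05,1]

```text
time: 11.15
tool_pos: [0.5863, 0.0079, 0.0205]
ee_rot: [3.141, 0.0, 1.396]
wrist_force: [-1.0, 0.0, -0.7]
width: 0.0134
finger_force: 30.0
```

move_arm:
  deltas: [0,0,0,0,0,0.05,1,0,0,0,0,0,0.05,1]

```text
time: 11.35
tool_pos: [0.5863, 0.008, 0.0203]
ee_rot: [3.141, -0.0, 1.396]
wrist_force: [-0.9, 0.4, 3.5]
width: 0.0135
finger_force: 30.0
```

move_arm:
  deltas: [0,0,0,0,0,0.05,1,0,0,0,0,0,0.05,1]

```text
time: 11.55
tool_pos: [0.5864, 0.008, 0.0203]
ee_rot: [3.141, 0.0, 1.396]
wrist_force: [-1.5, 0.3, 5.1]
width: 0.0134
finger_force: 30.0
```

move_arm:
  deltas: [0,0,0,0,0,-0.4,1,0,0,0,0,0,-0.7,1,0,0,0,0.3,0,-0.7,1,0,0,0,1,0,-0.7,1,0,0,0,1.8,0,-0.7,1,0,0,0,2.6,0,-0.7,1,0,0,0,3.2,0,-0.7,1,0,0,0,3.5,0,-0.7,1]

```text
time: 12.35
tool_pos: [0.5923, 0.0434, 0.0258]
ee_rot: [-3.141, -0.0, 1.397]
wrist_force: [-0.8, -0.2, -2.9]
width: 0.0133
finger_force: 30.0
```

move_arm:
  deltas: [0,0,0,0.4,0,0,1,0,0,0,0.8,-0.01,0,1,0,0,0,1.2,-0.01,0,1,0,0,0,1.6,-0.01,0,1,0,0,0,1.8,-0.01,0,1,0,0,0,2,-0.01,0,1]

```text
time: 12.95
tool_pos: [0.5956, 0.0623, 0.026]
ee_rot: [3.142, 0.0, 1.396]
wrist_force: [-0.9, -0.3, -2.2]
width: 0.0134
finger_force: 30.0
```

move_arm:
  deltas: [0,0,0,0.3,0,0,1,0,0,0,0.6,-0.01,0,1,0,0,0,0.9,-0.01,0,1,0,0,0,1.2,-0.01,0,1,0,0,0,1.5,-0.01,0,1,0,0,0,1.7,-0.01,0,1,0,0,0,1.9,-0.01,0,1,0,0,0,1.9,-0.01,0,1]

```text
time: 13.75
tool_pos: [0.5988, 0.0811, 0.026]
ee_rot: [3.142, 0.0, 1.396]
wrist_force: [0.9, -1.0, -2.5]
width: 0.0133
finger_force: 30.0
```

move_arm:
  deltas: [0,0,0,0.1,0,0,1,0,0,0,0.2,0,0,1,0,0,0,0.2,0,0,1]

```text
time: 14.05
tool_pos: [0.5992, 0.0829, 0.026]
ee_rot: [3.142, 0.0, 1.396]
wrist_force: [0.1, 0.2, -2.9]
width: 0.0133
finger_force: 30.0
```

move_arm:
  deltas: [0,0,0,0.08,0,0,1,0,0,0,0.08,0,0,1]

```text
time: 14.25
tool_pos: [0.5993, 0.0837, 0.026]
ee_rot: [3.142, 0.0, 1.396]
wrist_force: [0.3, 0.7, -3.3]
width: 0.0138
finger_force: 30.0
```

move_arm:
  deltas: [0,0,0,0.08,0,0,1,0,0,0,0.08,0,0,1]

```text
time: 14.45
tool_pos: [0.5994, 0.0845, 0.026]
ee_rot: [3.142, 0.0, 1.396]
wrist_force: [-0.3, -0.1, -3.6]
width: 0.0138
finger_force: 30.0
```

move_arm:
  deltas: [0,0,0,0.06,0,0,1,0,0,0,0.06,0,0,1]

```text
time: 14.65
tool_pos: [0.5995, 0.0851, 0.026]
ee_rot: [3.142, 0.0, 1.396]
wrist_force: [-0.3, 0.4, -2.1]
width: 0.0136
finger_force: 30.0
```

move_arm:
  deltas: [0,0,0,0.05,0,0,1,0,0,0,0.05,0,0,1]

```text
time: 14.85
tool_pos: [0.5996, 0.0855, 0.026]
ee_rot: [3.142, 0.0, 1.396]
wrist_force: [-0.7, 0.1, -2.9]
width: 0.0135
finger_force: 30.0
```

move_arm:
  deltas: [0,0,0,0.05,0,0,1,0,0,0,0.05,0,0,1]

```text
time: 15.05
tool_pos: [0.5997, 0.086, 0.026]
ee_rot: [3.142, 0.0, 1.396]
wrist_force: [-0.2, 0.1, -3.0]
width: 0.0133
finger_force: 30.0
```

move_arm:
  deltas: [0,0,0,0.05,0,0,1,0,0,0,0.05,0,0,1]

```text
time: 15.25
tool_pos: [0.5998, 0.0863, 0.026]
ee_rot: [3.142, 0.0, 1.396]
wrist_force: [-0.3, -1.3, -1.8]
width: 0.0135
finger_force: 30.0
```

move_arm:
  deltas: [0,0,0,0.05,0,0,1,0,0,0,0.05,0,0,1]

```text
time: 15.45
tool_pos: [0.5999, 0.0866, 0.0261]
ee_rot: [3.141, 0.001, 1.396]
wrist_force: [-0.4, -1.1, -1.3]
width: 0.0135
finger_force: 30.0
```

move_arm:
  deltas: [0,0,0,0.05,0,0,1,0,0,0,0.05,0,0,1]

```text
time: 15.65
tool_pos: [0.5999, 0.0869, 0.0262]
ee_rot: [3.141, 0.001, 1.396]
wrist_force: [-1.1, -2.0, -1.3]
width: 0.0133
finger_force: 30.0
```

move_arm:
  deltas: [0,0,0,0.05,0,0,1,0,0,0,0.05,0,0,1]

```text
time: 15.85
tool_pos: [0.6, 0.0872, 0.0263]
ee_rot: [3.141, 0.001, 1.396]
wrist_force: [-1.5, -4.2, 0.0]
width: 0.0135
finger_force: 30.0
```

move_arm:
  deltas: [0,0,0,-0.1,0,0.05,1,0,0,0,-0.1,0,0.1,1,0,0,0.1,-0.1,0.02,0.1,1,0,0,0.2,-0.1,0.03,0.1,1,0,0,0.3,-0.11,0.05,0.1,1,0,0,0.4,-0.11,0.07,0.1,1,0,0,0.5,-0.12,0.08,0.1,1,0,0,0.6,-0.13,0.1,0.1,1]

```text
time: 16.65
tool_pos: [0.5996, 0.0865, 0.0259]
ee_rot: [-3.14, 0.002, 0.792]
wrist_force: [-5.9, -2.8, 7.0]
width: 0.0131
finger_force: 30.0
```

```bash
cat >> h.py <<'E'
def st():
    o=robot.get_obs(); print(o['tool_pos'].round(4),'yaw',o['ee_rot'][2].round(3),'F',o['wrist_force'].round(1),'T',o['wrist_torque'].round(3),'q6',o['joint_positions'][5].round(3),'tau6',o['joint_torque'][5].round(3),o['width'].round(4))
E
python3 -c "
from h import *
st()"
```

```text
Traceback (most recent call last):
  File "h.py", line 30, in st
    o=robot.get_obs(); print(o['tool_pos'].round(4),'yaw',o['ee_rot'][2].round(3),'F',o['wrist_force'].round(1),'T',o['wrist_torque'].round(3),'q6',o['joint_positions'][5].round(3),'tau6',o['joint_torque'][5].round(3),o['width'].round(4))
                                                                                                                                                                                                                          ^^^^^^^^^^^^^^^^
AttributeError: 'float' object has no attribute 'round'
```

move_arm:
  deltas: [0,0,0,-0.04,-0.04,-0.05,1,0,0,0.1,-0.04,-0.04,-0.05,1,0,0,0.2,-0.04,-0.04,-0.05,1,0,0,0.3,-0.04,-0.04,-0.05,1,0,0,0.4,-0.04,-0.04,-0.05,1,0,0,0.5,-0.04,-0.04,-0.05,1,0,0,0.6,-0.04,-0.04,-0.05,1,0,0,0.7,-0.04,-0.04,-0.05,1]

```text
time: 17.45
tool_pos: [0.6005, 0.0848, 0.0261]
ee_rot: [3.138, -0.0, 0.092]
wrist_force: [-2.2, -7.5, 1.9]
width: 0.0134
finger_force: 30.1
```

```bash
sed -i "s/,o\['width'\].round(4))/,o['width'])/" h.py; python3 -c "
from h import *
st()"
```

```text
[0.6005 0.0848 0.0261] yaw 0.092 F [-2.2 -7.5  1.9] T [-1.432  0.377  0.172] q6 1.529 tau6 -0.671 0.013439720989503324
```

move_arm:
  deltas: [0,0,0,-0.03,0.08,0,1,0,0,0.05,-0.03,0.08,0,1,0,0,0.1,-0.03,0.08,0,1,0,0,0.15,-0.03,0.08,0,1,0,0,0.2,-0.03,0.08,0,1,0,0,0.25,-0.03,0.08,0,1]

```text
time: 18.05
tool_pos: [0.6002, 0.084, 0.0259]
ee_rot: [3.139, -0.001, -0.156]
wrist_force: [-2.4, -7.1, 1.9]
width: 0.0137
finger_force: 30.1
```

```bash
python3 -c "
from h import *
st()
s=snap('scene'); W=cloud(s).astype('float32'); hsv=cv2.cvtColor(s['image'],cv2.COLOR_RGB2HSV); H,S,V=[hsv[...,i].astype(int) for i in range(3)]
m=(H>24)&(H<34)&(S>190)&(V>100)&(W[...,1]>0)&(W[...,2]>.03)&(W[...,0]<.75)
print(m.sum(),cv2.minAreaRect(W[m][:,:2].copy()),np.percentile(W[m][:,1],[2,98]))"
```

```text
[0.6002 0.084  0.0259] yaw -0.156 F [-2.4 -7.1  1.9] T [-1.369  0.434  0.084] q6 1.775 tau6 -0.302 0.013718261859866052
191 ((0.6283327341079712, 0.11686012148857117), (0.13487225770950317, 0.016292855143547058), 79.65229034423828) [0.0517697  0.18121779]
```

move_arm:
  deltas: [0,0,0,0.02,0.1,0,1,0,0,0.05,0.02,0.11,0,1,0,0,0.1,0.02,0.12,0,1,0,0,0.15,0.02,0.12,0,1,0,0,0.2,0.02,0.13,0,1]

```text
time: 18.6
tool_pos: [0.6005, 0.0832, 0.0258]
ee_rot: [3.14, -0.002, -0.356]
wrist_force: [0.1, -5.2, 1.4]
width: 0.0136
finger_force: 30.1
```

```bash
python3 -c "
from h import *
st()"
```

```text
[0.6005 0.0832 0.0258] yaw -0.356 F [ 0.1 -5.2  1.4] T [-1.119  0.219  0.131] q6 1.973 tau6 -0.266 0.01358469682680371
```

move_arm:
  deltas: [0,0,0.05,0,0.01,0,1,0,0,0.1,0,0.02,0,1,0,0,0.15,0,0.02,0,1,0,0,0.2,0,0.02,0,1]

```text
time: 19.0
tool_pos: [0.6008, 0.0826, 0.0257]
ee_rot: [3.14, -0.003, -0.555]
wrist_force: [-1.4, -6.3, 0.9]
width: 0.0135
finger_force: 31.0
```

```bash
python3 -c "
from h import *
st()"
```

```text
[0.6008 0.0826 0.0257] yaw -0.555 F [-1.4 -6.3  0.9] T [-1.36   0.053  0.543] q6 2.172 tau6 0.122 0.013529582023130987
```

move_arm:
  deltas: [0,0,0,0,0,0,-0.25,0,0,0,0,0,0,-0.25,0,0,0,0,0,0,-0.25,0,0,0,0,0,0,-0.25,0,0,0,0,0,0,-0.25,0,0,0,0,0,-2,-0.25,0,0,0,0,0,-4.5,-0.25,0,0,0,0,0,-7,-0.25]

```text
time: 19.8
tool_pos: [0.5997, 0.0845, 0.0958]
ee_rot: [3.141, 0.001, -0.554]
wrist_force: [-0.4, -0.4, 0.2]
width: 0.0587
finger_force: 0.0
```

move_arm:
  deltas: [0,0,-0.14,0,0,-1,-0.25,0,0,-0.28,0,0,-2,-0.25,0,0,-0.42,0,0,-2,-0.25,0,0,-0.56,0,0,-2,-0.25,0,0,-0.7,0,0,-2,-0.25,0,0,-0.84,0,0,-2,-0.25,0,0,-0.98,0,0,-2,-0.25,0,0,-1.12,0,0,-2,-0.25]

```text
time: 20.6
tool_pos: [0.6, 0.0845, 0.1154]
ee_rot: [-3.141, -0.0, 0.572]
wrist_force: [0.0, -0.1, 0.4]
width: 0.0586
finger_force: 0.0
```

move_arm:
  deltas: [0,0,-0.14,0,0,0,-0.25,0,0,-0.28,0,0,0,-0.25,0,0,-0.42,0,0,0,-0.25,0,0,-0.56,0,0,0,-0.25,0,0,-0.7,0,0,0,-0.25,0,0,-0.83,0,0,0,-0.25,0,0,-0.83,0,0,0,-0.25,0,0,-0.83,0,0,0,-0.25]

```text
time: 21.4
tool_pos: [0.6, 0.0843, 0.1155]
ee_rot: [3.141, -0.0, 1.393]
wrist_force: [0.0, 0.1, -0.2]
width: 0.0589
finger_force: 0.0
```

```bash
cat > look.py <<'E'
from h import *
import sys
st(); s=snap("wrist"); save(s,sys.argv[1],(120,0,520,300),2)
W=cloud(s).astype('float32'); hsv=cv2.cvtColor(s['image'],cv2.COLOR_RGB2HSV); H,S,V=[hsv[...,i].astype(int) for i in range(3)]
near=np.hypot(W[...,0]-.6,W[...,1]-.085)<.12
def rect(n,m):
    q=W[m&near]
    if len(q)<30: print(n,len(q)); return
    a,b,g=cv2.minAreaRect(q[:,:2].copy()); print(n,len(q),'z',np.percentile(q[:,2],[5,50,95]).round(4),np.round([*a,*b,g],4)); print(cv2.boxPoints((a,b,g)).round(4).tolist())
red=((H<6)|(H>174))&(S>150)
if (red&near).sum():
    zt=np.nanpercentile(W[red&near][:,2],90); rect('knobtop',red&(abs(W[...,2]-zt)<.004))
rect('yel',(H>22)&(H<36)&(S>170)&(V>60)&(abs(W[...,2]-.046)<.006))
rect('washer',(S<70)&(V>70)&(W[...,2]>.0465)&(W[...,2]<.056)&(np.hypot(W[...,0]-.6,W[...,1]-.085)<.025))
E
python3 look.py w4.png
```

```text
[0.6    0.0843 0.1155] yaw 1.393 F [ 0.   0.1 -0.2] T [-0.04  -0.071 -0.06 ] q6 0.224 tau6 -0.031 0.05885566035675682
knobtop 897 z [0.0917 0.0934 0.0946] [6.00300e-01 8.41000e-02 1.19000e-02 4.21000e-02 6.75633e+01]
[[0.578499972820282, 0.08659999817609787], [0.6173999905586243, 0.0706000030040741], [0.621999979019165, 0.08160000294446945], [0.5831000208854675, 0.09759999811649323]]
yel 4377 z [0.0443 0.0455 0.0467] [6.1120e-01 1.4950e-01 8.5100e-02 5.9600e-02 8.0218e+01]
[[0.5745999813079834, 0.11270000040531158], [0.6333000063896179, 0.10249999910593033], [0.6478000283241272, 0.18629999458789825], [0.5889999866485596, 0.1965000033378601]]
washer 344 z [0.0486 0.0496 0.0507] [6.03400e-01 9.23000e-02 1.52000e-02 3.20000e-02 6.81475e+01]
[[0.5856999754905701, 0.09120000153779984], [0.6154000163078308, 0.07930000126361847], [0.6211000084877014, 0.0934000015258789], [0.5914000272750854, 0.10530000180006027]]
```

View pics/w4.png

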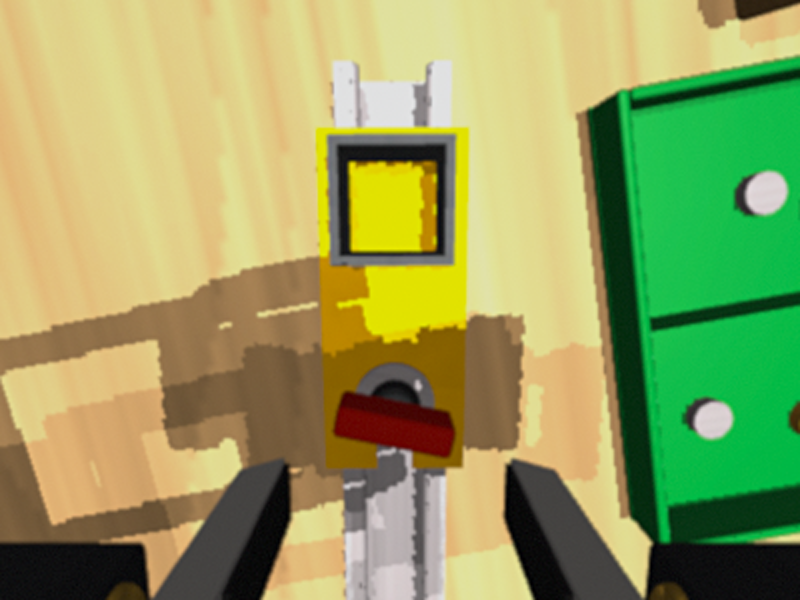

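The knob (crop (395,425)) stands on the foot with its centre at (0.600,0.084), which is the home point, and the washer is on the plate. The knob sits at -0.39 rad, slightly past the stop. I'll regrip half a turn back.

move_arm:
  deltas: [0,0,-0.14,0,0,0,-0.25,0,0,-0.28,0,0,0,-0.25,0,0,-0.42,0,0,0,-0.25,0,0,-0.56,0,0,0,-0.25,0,0,-0.7,0,0,0,-0.25,0,0,-0.84,0,0,0,-0.25,0,0,-0.98,0,0,0,-0.25,0,0,-1.12,0,0,0,-0.25]

```text
time: 22.25
tool_pos: [0.6, 0.0842, 0.1155]
ee_rot: [3.141, 0.0, 2.52]
wrist_force: [0.4, 0.7, 0.6]
width: 0.0587
finger_force: 0.0
```

move_arm:
  deltas: [0,0,-0.12,0,0,0,-0.25,0,0,-0.235,0,0,0,-0.25,0,0,-0.235,0,0,0,-0.25,0,0,-0.235,0,0,0,-0.25]

```text
time: 22.65
tool_pos: [0.6, 0.0842, 0.1155]
ee_rot: [3.142, 0.0, 2.748]
wrist_force: [-0.0, 0.3, -0.4]
width: 0.0588
finger_force: 0.0
```

```bash
python3 look.py w5.png; python3 - <<'E'
from h import *
s=snap("wrist"); W=cloud(s); hsv=cv2.cvtColor(s['image'],cv2.COLOR_RGB2HSV); H,S=hsv[...,0].astype(int),hsv[...,1]
m=(H>17)&(H<36)&(S>170)&(abs(W[...,2]-.046)<.004)
d=np.array([np.cos(1.3925),np.sin(1.3925)]); n=np.array([d[1],-d[0]])
p=W[m][:,:2]-np.array([.5997,.084]); a=p@d; b=p@n
print('edge along',[np.percentile(a[(b>l)&(b<h)],0.5).round(4) for l,h in((-.028,-.018),(-.018,-.009),(.009,.018),(.018,.028))], 'sides',np.percentile(b,[.5,99.5]).round(4))
E
```

```text
[0.6    0.0842 0.1155] yaw 2.748 F [-0.   0.3 -0.4] T [ 0.002 -0.193  0.014] q6 -1.131 tau6 -0.02 0.058793431431165964
knobtop 856 z [0.0923 0.0934 0.0946] [5.99200e-01 8.38000e-02 1.08000e-02 4.28000e-02 6.76915e+01]
[[0.5774000287055969, 0.08699999749660492], [0.6169999837875366, 0.07069999724626541], [0.6211000084877014, 0.08070000261068344], [0.5814999938011169, 0.09700000286102295]]
yel 2123 z [0.0443 0.0454 0.0467] [0.6172 0.1246 0.0486 0.1505 7.5617]
[[0.5831999778747559, 0.19599999487400055], [0.6029999852180481, 0.046799998730421066], [0.651199996471405, 0.053199999034404755], [0.6313999891281128, 0.20239999890327454]]
washer 419 z [0.0486 0.0496 0.0507] [5.9940e-01 8.3500e-02 3.2900e-02 2.9900e-02 6.8126e+01]
[[0.5794000029563904, 0.0737999975681305], [0.6071000099182129, 0.06270000338554382], [0.6194000244140625, 0.09319999814033508], [0.5916000008583069, 0.10429999977350235]]
edge along [np.float64(-0.0295), np.float64(-0.0299), np.float64(-0.0295), np.float64(-0.0297)] sides [-0.0306  0.0293]
```

move_arm:
  deltas: [0,0,0,0,0,2,-0.25,0,0,0,0,0,4,-0.25,0,0,0,0,0,6,-0.25,0,0,0,0,0,7.8,-0.25,0,0,0,0,0,8.8,-0.25,0,0,0,0,0,9,0.2,0,0,0,0,0,9,1,0,0,0,0,0,9,1]

```text
time: 23.55
tool_pos: [0.6009, 0.0842, 0.0268]
ee_rot: [3.141, 0.002, 2.75]
wrist_force: [0.4, 0.5, -0.7]
width: 0.0385
finger_force: 0.0
```

move_arm:
  deltas: [0,0,0,0,0,0,1,0,0,0,0,0,0,1,0,0,0,0,0,0,1,0,0,0,0,0,0,1,0,0,0,0,0,0,1,0,0,0,0,0,0,1]

```text
time: 24.15
tool_pos: [0.6, 0.0832, 0.0261]
ee_rot: [-3.14, 0.001, 2.75]
wrist_force: [-2.5, -4.3, 5.5]
width: 0.0129
finger_force: 30.0
```

```bash
python3 -c "
from h import *
st()"
```

```text
[0.6    0.0832 0.0261] yaw 2.75 F [-2.5 -4.3  5.5] T [-0.888  0.373 -0.033] q6 -1.134 tau6 0.008 0.0128731146728794
```

move_arm:
  deltas: [0,0,0.05,0,0,0,1,0,0,0.1,0,0,0,1,0,0,0.15,0,0,0,1,0,0,0.2,0,0,0,1,0,0,0.25,0,0,0,1,0,0,0.3,0,0,0,1]

```text
time: 24.75
tool_pos: [0.5998, 0.083, 0.0261]
ee_rot: [-3.14, 0.001, 2.449]
wrist_force: [-3.7, -4.8, 4.8]
width: 0.014
finger_force: 30.7
```

```bash
python3 -c "
from h import *
st()"
```

```text
[0.5998 0.083  0.0261] yaw 2.449 F [-3.7 -4.8  4.8] T [-0.976  0.5    0.247] q6 -0.833 tau6 -0.199 0.013982543895927067
```

move_arm:
  deltas: [0,0,0.05,0,-0.07,-0.05,1,0,0,0.1,0,-0.07,-0.05,1,0,0,0.15,0,-0.07,-0.05,1,0,0,0.2,0,-0.07,-0.05,1]

```text
time: 25.15
tool_pos: [0.5998, 0.0824, 0.0261]
ee_rot: [-3.141, 0.002, 2.25]
wrist_force: [-0.9, -5.5, 2.8]
width: 0.0141
finger_force: 30.7
```

```bash
python3 look.py w6.png | head -3
```

```text
[0.5998 0.0824 0.0261] yaw 2.25 F [-0.9 -5.5  2.8] T [-1.065  0.16   0.382] q6 -0.634 tau6 -0.008 0.014131974991468758
knobtop 2073 z [0.092  0.0933 0.0943] [5.99500e-01 8.43000e-02 1.23000e-02 4.36000e-02 4.91814e+01]
[[0.5789999961853027, 0.09390000253915787], [0.6119999885559082, 0.06539999693632126], [0.6200000047683716, 0.07460000365972519], [0.5870000123977661, 0.1031000018119812]]
```

move_arm:
  deltas: [0,0,0.05,0,0,0,1,0,0,0.1,0,0,0,1,0,0,0.1,0,0,0,1]

```text
time: 25.5
tool_pos: [0.5994, 0.0827, 0.0261]
ee_rot: [-3.14, 0.001, 2.151]
wrist_force: [-1.9, -5.4, 3.7]
width: 0.0141
finger_force: 30.8
```

```bash
python3 look.py w7.png|head -3
```

```text
[0.5994 0.0827 0.0261] yaw 2.151 F [-1.9 -5.4  3.7] T [-0.917  0.289  0.239] q6 -0.536 tau6 0.426 0.014142907923976579
knobtop 2086 z [0.0919 0.0933 0.0944] [5.99700e-01 8.42000e-02 1.24000e-02 4.36000e-02 4.31186e+01]
[[0.580299973487854, 0.09589999914169312], [0.6100999712944031, 0.06400000303983688], [0.6191999912261963, 0.07249999791383743], [0.5892999768257141, 0.10440000146627426]]
```

move_arm:
  deltas: [0,0,0.05,-0.05,-0.03,0,1,0,0,0.1,-0.05,-0.03,0,1,0,0,0.15,-0.05,-0.03,0,1,0,0,0.2,-0.05,-0.03,0,1,0,0,0.2,-0.05,-0.03,0,1]

```text
time: 26.05
tool_pos: [0.5994, 0.0821, 0.0261]
ee_rot: [-3.141, 0.002, 1.952]
wrist_force: [-2.1, -4.7, 3.8]
width: 0.0141
finger_force: 30.6
```

```bash
cat > tq.py <<'E'
from h import *
t=[]
for i in range(8): s=robot.snapshot("wrist"); o=robot.get_obs(); t.append(np.r_[o['wrist_torque'][2],o['wrist_force']])
t=np.array(t); print('Tz',t[:,0].round(2),'mean',t.mean(0).round(3))
E
python3 tq.py; python3 look.py w8.png|head -2
```

```text
Tz [0.42 0.4  0.46 0.33 0.45 0.4  0.39 0.38] mean [ 0.404 -2.231 -5.136  3.413]
[0.5994 0.0821 0.0261] yaw 1.953 F [-2.3 -5.5  3.2] T [-1.078  0.361  0.383] q6 -0.338 tau6 0.401 0.013896184876676142
knobtop 2007 z [0.092  0.0933 0.0944] [5.99800e-01 8.43000e-02 1.22000e-02 4.34000e-02 3.21507e+01]
```

move_arm:
  deltas: [0,0,0.05,0,0,0,1,0,0,0.1,0,0,0,1,0,0,0.1,0,0,0,1]

```text
time: 26.8
tool_pos: [0.5991, 0.0824, 0.0261]
ee_rot: [-3.14, 0.001, 1.852]
wrist_force: [-2.1, -4.4, 3.6]
width: 0.0143
finger_force: 30.5
```

```bash
python3 tq.py; python3 look.py w9.png|head -2
```

```text
Tz [0.26 0.26 0.26 0.2  0.28 0.23 0.24 0.23] mean [ 0.245 -2.244 -4.184  4.091]
[0.5991 0.0824 0.0261] yaw 1.852 F [-2.7 -4.6  4.1] T [-0.914  0.514  0.232] q6 -0.238 tau6 0.253 0.014163936491370785
knobtop 1611 z [0.0918 0.0933 0.0943] [5.99800e-01 8.43000e-02 1.24000e-02 4.38000e-02 2.60035e+01]
```

move_arm:
  deltas: [0,0,0.04,0,0,0,1,0,0,0.08,0,0,0,1,0,0,0.08,0,0,0,1]

```text
time: 27.55
tool_pos: [0.599, 0.0822, 0.0261]
ee_rot: [-3.14, 0.002, 1.772]
wrist_force: [-2.2, -4.7, 3.9]
width: 0.0144
finger_force: 30.5
```

```bash
python3 tq.py; python3 look.py w10.png|head -2
```

```text
Tz [0.29 0.35 0.32 0.33 0.37 0.33 0.36 0.31] mean [ 0.333 -2.974 -4.611  3.875]
[0.599  0.0822 0.0261] yaw 1.773 F [-3.  -4.2  3.1] T [-1.079  0.513  0.309] q6 -0.158 tau6 0.326 0.01416180058212707
knobtop 1601 z [0.0918 0.0933 0.0943] [6.00100e-01 8.45000e-02 1.26000e-02 4.36000e-02 2.32403e+01]
```

move_arm:
  deltas: [0,0,0.04,0,0,0,1,0,0,0.08,0,0,0,1,0,0,0.08,0,0,0,1]

```text
time: 28.3
tool_pos: [0.5988, 0.0825, 0.0261]
ee_rot: [-3.14, 0.001, 1.692]
wrist_force: [-2.8, -4.1, 4.7]
width: 0.0141
finger_force: 30.8
```

```bash
python3 tq.py; python3 look.py w11.png|head -2
```

```text
Tz [0.17 0.18 0.28 0.25 0.25 0.25 0.25 0.25] mean [ 0.236 -3.353 -4.211  4.037]
[0.5989 0.0825 0.0261] yaw 1.692 F [-3.4 -4.   4.8] T [-0.878  0.592  0.246] q6 -0.078 tau6 0.219 0.01372862521952996
knobtop 1611 z [0.0918 0.0933 0.0944] [5.99900e-01 8.42000e-02 1.22000e-02 4.36000e-02 1.69486e+01]
```

Torque alone is ambiguous because of stick-slip. A gentle lift test will tell: if clamped, the knob won't rise.

move_arm:
  deltas: [0,0,0,0,0,-0.05,1,0,0,0,0,0,-0.1,1,0,0,0,0,0,-0.1,1,0,0,0,0,0,-0.1,1]

```text
time: 29.15
tool_pos: [0.5988, 0.0825, 0.0261]
ee_rot: [-3.14, 0.001, 1.691]
wrist_force: [-1.4, -4.1, 1.1]
width: 0.0141
finger_force: 30.8
```

move_arm:
  deltas: [0,0,0,0,0,-0.05,1,0,0,0,0,0,-0.1,1,0,0,0,0,0,-0.1,1]

```text
time: 29.45
tool_pos: [0.5987, 0.0826, 0.0262]
ee_rot: [-3.139, 0.001, 1.691]
wrist_force: [-0.3, -4.8, -5.3]
width: 0.014
finger_force: 30.8
```

```bash
python3 tq.py; python3 look.py w12.png|head -2
```

```text
Tz [0.25 0.26 0.25 0.28 0.24 0.24 0.25 0.27] mean [ 0.254 -0.637 -5.284 -4.933]
[0.5987 0.0825 0.0262] yaw 1.691 F [-0.8 -5.8 -4.8] T [-1.046  0.049  0.269] q6 -0.076 tau6 0.242 0.013870611460327517
knobtop 1610 z [0.0918 0.0933 0.0944] [5.99800e-01 8.44000e-02 1.22000e-02 4.37000e-02 1.69177e+01]
```

move_arm:
  deltas: [0,0,0,0,0,-0.05,1,0,0,0,0,0,-0.1,1,0,0,0,0,0,-0.1,1]

```text
time: 30.2
tool_pos: [0.5986, 0.0826, 0.0263]
ee_rot: [-3.139, 0.0, 1.691]
wrist_force: [0.4, -5.1, -9.2]
width: 0.0138
finger_force: 30.3
```

move_arm:
  deltas: [0,0,0,0,0,-0.05,1,0,0,0,0,0,-0.1,1,0,0,0,0,0,-0.1,1]

```text
time: 30.5
tool_pos: [0.5986, 0.0826, 0.0263]
ee_rot: [-3.138, 0.0, 1.691]
wrist_force: [2.0, -4.5, -12.4]
width: 0.0141
finger_force: 30.3
```

```bash
python3 look.py w13.png|head -2
```

```text
[0.5986 0.0826 0.0263] yaw 1.691 F [  2.   -4.5 -12.4] T [-1.036 -0.638  0.214] q6 -0.076 tau6 0.209 0.014051389032807931
knobtop 1604 z [0.0918 0.0933 0.0944] [5.99800e-01 8.44000e-02 1.22000e-02 4.38000e-02 1.67737e+01]
```

```bash
cat > z.py <<'E'
from h import *
t=[]
for i in range(6): robot.snapshot("wrist"); o=robot.get_obs(); t.append(np.r_[o['tool_pos'][2]*1000,o['wrist_force'][2],o['wrist_torque'][2]])
print(np.mean(t,0).round(3),np.std(t,0).round(3))
E
python3 z.py
```

```text
[ 26.345 -12.598   0.212] [0.008 0.443 0.026]
```

move_arm:
  deltas: [0,0,0,0,0,-0.05,1,0,0,0,0,0,-0.1,1,0,0,0,0,0,-0.1,1]

```text
time: 31.15
tool_pos: [0.5985, 0.0826, 0.0264]
ee_rot: [-3.138, 0.0, 1.691]
wrist_force: [4.0, -4.3, -15.5]
width: 0.0141
finger_force: 30.2
```

```bash
python3 z.py
```

```text
[ 26.367 -15.507   0.192] [0.015 0.535 0.042]
```

move_arm:
  deltas: [0,0,0,0,0,-0.05,1,0,0,0,0,0,-0.1,1,0,0,0,0,0,-0.1,1]

```text
time: 31.75
tool_pos: [0.5984, 0.0827, 0.0265]
ee_rot: [-3.137, 0.0, 1.691]
wrist_force: [5.1, -3.8, -19.0]
width: 0.0144
finger_force: 29.9
```

```bash
python3 z.py
```

```text
[ 26.461 -18.431   0.221] [0.011 0.143 0.033]
```

move_arm:
  deltas: [0,0,0,0,0,-0.05,1,0,0,0,0,0,-0.1,1,0,0,0,0,0,-0.1,1]

```text
time: 32.35
tool_pos: [0.5982, 0.0827, 0.0265]
ee_rot: [-3.137, 0.0, 1.691]
wrist_force: [6.1, -3.5, -20.9]
width: 0.0139
finger_force: 29.9
```

```bash
python3 z.py
```

```text
[ 26.531 -21.675   0.213] [0.004 0.45  0.026]
```

move_arm:
  deltas: [0,0,0,0,0,0.2,1,0,0,0,0,0,0.4,1,0,0,0,0,0,0.6,1,0,0,0.05,0,0,0.6,1,0,0,0.1,0,0,0.6,1,0,0,0.1,0,0,0.6,1]

```text
time: 33.25
tool_pos: [0.5985, 0.0825, 0.0263]
ee_rot: [-3.139, 0.001, 1.591]
wrist_force: [-1.6, -5.4, -4.1]
width: 0.0143
finger_force: 30.4
```

```bash
python3 tq.py; python3 look.py w14.png|head -2
```

```text
Tz [0.4  0.36 0.39 0.34 0.3  0.34 0.37 0.38] mean [ 0.36  -1.848 -5.908 -4.414]
[0.5985 0.0825 0.0262] yaw 1.591 F [-1.3 -6.8 -4.5] T [-1.141  0.336  0.382] q6 0.024 tau6 0.344 0.014427479099387682
knobtop 1609 z [0.0918 0.0933 0.0944] [6.00100e-01 8.44000e-02 1.25000e-02 4.41000e-02 1.33546e+01]
```

move_arm:
  deltas: [0,0,0,0,0,0,-0.25,0,0,0,0,0,0,-0.25,0,0,0,0,0,0,-0.25,0,0,0,0,0,0,-0.25,0,0,0,0,0,0,-0.25,0,0,0,0,0,-2,-0.25,0,0,0,0,0,-5,-0.25,0,0,0,0,0,-9,-0.25]

```text
time: 34.5
tool_pos: [0.598, 0.0832, 0.1157]
ee_rot: [-3.137, -0.0, 1.591]
wrist_force: [0.7, -0.6, -0.4]
width: 0.0586
finger_force: 0.0
```

move_arm:
  deltas: [0,0,0,0,0,0,-0.25,0,0,0,0,0,0,-0.25]

```text
time: 34.7
tool_pos: [0.6005, 0.0833, 0.1185]
ee_rot: [3.138, -0.0, 1.591]
wrist_force: [-0.6, -0.1, -0.9]
width: 0.0586
finger_force: 0.0
```

```bash
python3 look.py w15.png; python3 - <<'E'
from h import *
s=snap("wrist"); W=cloud(s); hsv=cv2.cvtColor(s['image'],cv2.COLOR_RGB2HSV); H,S=hsv[...,0].astype(int),hsv[...,1]
m=(H>17)&(H<36)&(S>170)&(abs(W[...,2]-.046)<.004)
d=np.array([np.cos(1.3925),np.sin(1.3925)]); n=np.array([d[1],-d[0]])
p=W[m][:,:2]-np.array([.5997,.084]); a=p@d; b=p@n
print('edge along',[np.percentile(a[(b>l)&(b<h)],0.5).round(4) for l,h in((-.028,-.018),(-.018,-.009),(.009,.018),(.018,.028))], 'sides',np.percentile(b,[.5,99.5]).round(4))
E
```

```text
[0.6005 0.0833 0.1185] yaw 1.591 F [-0.6 -0.1 -0.9] T [ 0.024 -0.1   -0.025] q6 0.024 tau6 0.002 0.05861276752570207
knobtop 669 z [0.0918 0.0933 0.0944] [ 0.5999  0.084   0.012   0.0435 11.9252]
[[0.5895000100135803, 0.10409999638795853], [0.5985000133514404, 0.061500001698732376], [0.6101999878883362, 0.06400000303983688], [0.6013000011444092, 0.10660000145435333]]
yel 3862 z [0.0444 0.0455 0.0468] [6.06900e-01 1.22900e-01 1.40400e-01 6.00000e-02 8.03305e+01]
[[0.565500020980835, 0.058800000697374344], [0.6245999932289124, 0.048700001090765], [0.6481999754905701, 0.18709999322891235], [0.5891000032424927, 0.1972000002861023]]
washer 399 z [0.0483 0.0494 0.0507] [0.5997 0.0849 0.0318 0.0302 3.3131]
[[0.5828999876976013, 0.0989999994635582], [0.5845999717712402, 0.06880000233650208], [0.6164000034332275, 0.07069999724626541], [0.6147000193595886, 0.10090000182390213]]
edge along [np.float64(-0.0298), np.float64(-0.0298), np.float64(-0.0254), np.float64(-0.0291)] sides [-0.0298  0.0298]
```

View pics/w15.png

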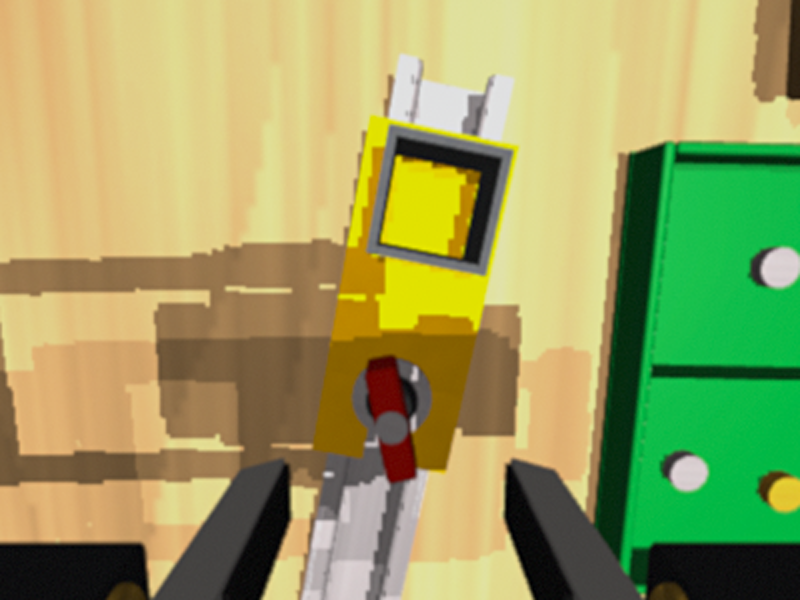

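The foot edge and bolt are at home, the washer is flat on the plate, and the gripper is clear. I'm handing the job in.

```bash
python3 -c "
from bench import robot
print(robot.close_job())"
```

```text
the job is handed in; nothing more can be done
None
```

The foot is clamped and the job is handed in at about 35 s: the bolt is home in the notch, its head turned to the stop, and the gripper has let go and is clear; the clamping force was never measured directly, and I estimate it at 30–45 N from the knob angle and torque.

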